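# Clear the drying rail into a tote and stack the second tote on it

### The arm

A 6-joint arm with a two-finger parallel gripper is mounted at the origin on the work surface. World frame = base frame: x ahead of the robot, y to its left, z up, the work surface at z = 0. Lengths are in m, angles in rad, forces in N, time in s.
With the tool pointing down it reaches from about 0.3 to 0.875 m from the base axis. Payload 6.4 kg.
Tool frame: the origin (TCP) lies at the centre of the arm's flange, where the gripper is bolted on; the fingertips stand r.tips_ahead ahead of it and the grasp point (between the pads) lies 147 mm ahead of it (r.tips_ahead is the distance from the TCP to the fingertips, in m); z points along the fingers, y is the line along which they close (so a half turn about z gives the same grasp; the last joint's range is limited). The gripper opens to 88 mm and grips with 3 to 60 N. Pads are 18 mm wide; open, the fingers measure 123 mm over their backs; the gripper's body (75 mm by 187 mm) begins 45 mm behind the grasp point.
Start: joints at [-1.403, 0.181, 1.607, -0, 1.354, -0.206], TCP at [0.21, -0.535, 0.405] pointing down, gripper open.
Joint ranges: [-2.99, 2.99], [-0.89, 2.07], [0.3, 2.58], [-1.14, 4.28], [0, 2.63], [-3.12, 3.12]. Speed limits (rad/s): [2.57, 2.57, 3.01, 3.14, 3.14, 3.14].

### API

Orientations are given as a unit quaternion [w, x, y, z].
In Python, from rig import r gives the robot as it stands.
- The arm moves only by the tool apply_moves, never from a script. Its argument "plan" is a list of rows, each a list of 3 entries, a list of its own where there are three numbers: the shift along the tool's x, y, z in mm, then the turn, a rotation vector about the tool's x, y, z in degrees, then the finger opening in mm, from 0 to 88.1. A call has 1 to 8 rows; each row shifts and turns the commanded pose from where the row before left it, along the tool's axes as they then stand; what a row does not reach is not made up. A row lasts 1/12 s, in which the tool goes at most 41.7 mm and 7.16 degrees, less where a joint would pass 70% of its speed; a pose out of reach is approached as far as the arm can. A call with a gripper value outside its range is refused whole. The fingers move at their own pace and stop on an object; "grip_force" is the grip in N (left out, the last holds). Time passes only in rows, so rows that do not move let the fingers close. It gives the time, the measured TCP pose, the force, the opening and the grip force at its end, in the units of the state.
- r.get_obs(): the state, without advancing time (a new reading comes with each control period).
- r.get_image(name): name is "scene" or "top" or "wrist"; returns a dict with "pixels" (400x640x3 uint8, red, green, blue), "z_map" (400x640 float32, m along the optical axis (not along the pixel's ray), 0 where there is no reading), "fx", "fy", "cx", "cy" (pixels), "R" (3x3) and "t" (3): a world point X has camera coordinates R X + t. Camera axes: x right, y down, z forward; pixel columns grow to the right and rows downward; lengths in m; the calibration is good to about 2 mm. A picture is of the moment at which its call begins.
- r.sign_off(): hands the job in; it is judged then, once.
Trained networks look in a picture, given as the dict that the camera call returned (one of the last four; its "shot" number tells which), for a name from the list of things; names that differ only in an ending like _2 or _b are one class to them, and where a whole thing is asked for, a point or a joint stands for the part that bears it (a point fixed in the world has none). Each returns a list of dicts, best first, with "score" (0 to 1); they miss things now and then, are a little off and sometimes report something else, mostly with a low value. They report only what shows in the picture. A call takes as long as a camera call.
- r.regions_of(label, picture): "region" (400x640 bool, what is visible of it) and "rect" ([left, top, right, bottom] in pixels, round what is visible of it).
- r.spot_point(label, picture): "position" ([column, row] in pixels: a listed point, or the origin of a listed thing).
The state is a dict: "t": time; "q": joint angles; "joint_velocities": joint speeds; "joint_torque": joint torques, N m; "position": TCP position; "ee_rot": TCP orientation; "contact_force": force on the tool from outside, world axes, zero at the start; "moment": the same for the moment, N m; "gripper_width": finger opening in m; "grasp_force": force on a finger pad.
Only numpy, scipy, OpenCV 4.12 (cv2) and the standard library are available. Lean on these libraries where they do the work, as an engineer would, in place of code of your own. Each camera call takes 0.05 s, during which the arm holds its last target. There are 200 camera calls.

### The job

Lift the upper tote out of the lower one it is nested in and stand it upright on the bench. Take every eye plate off its barbed hook without forcing it (raise it, tilt it square to the prong and draw it off over the barb tip) and put it in the lower tote. Then turn the upper tote half a turn and set it squarely on the lower one so that its lugs rest on the rim and it stacks instead of nesting; disturb nothing else on the bench.

Things in the scene. Friction and masses are not known exactly. Their poses are not given: they have to be found in the camera images.
- tote_low_c (a point): Centre, half-way up, of the lower tote: loose, open, bare sheet metal, 0.35 kg, 70 mm high, outside 216 (x) x 68 (y) mm at the rim, 200 x 52 at the bottom; walls and floor 2.5 mm. Mid-way on each long side an upright grip patch, 44 mm long, goes from the rim 22 mm down; it is 69 mm wide over these: grip there, across. x: along it to its one-lug end; z up.
- tote_top_c (a point): Centre, half-way up, of the upper tote, alike in size, mass, axes, grips and lugs. It starts nested in the lower one, the same way round, its lugs in the notches of the end-wall rims, 40 mm higher than the lower tote. Turned half a turn, with its middle over the lower's middle, its lugs rest on the rim: stacked, 64 mm higher than the lower.
- tote_top_lug (a point): The upper tote's single lug: 108 mm along its x from its middle, 10 mm above its bottom. On both totes lugs 12 mm wide stick out low on the end walls (undersides 6 mm above the bottom, reaching 116 mm from the middle): one amid the +x end, two at y -20 and +20 mm on the -x end. Notches 17 mm wide and 24 mm deep lie in the end-wall rims at those same y.
- rail: Fixed drying rail: a round bar 12 mm thick, 330 mm long along y, 150 mm above the bench on two posts with feet 110 mm long along x; origin on the bench under the bar's middle. +x is the way its four barbed hooks point, roughly away from the robot. Nothing stands above bar and hooks.
- hook1 (a point): Root of hook 1 on the bar's axis (y -120 mm of the rail; axes as the rail's). From it a round prong 5 mm thick runs level along +x for 40 mm (the seat), bends, and rises at 40 degrees, straight, for 36 mm. At the tip a barb, 5 mm thick, turns up and back: the middle of its round end lies 26 mm along the rising part (from the bend) and 10 mm square above its axis.
- hook2 (a point): Root of hook 2 (y -40 mm of the rail), otherwise as hook1. To come off a hook a plate is raised and leant back towards the bar by 40 degrees, so that it is square to the rising part with its window's middle 5 mm square above that part's axis; then it slides straight along it past the tip (2.5 mm to spare up and down). Upright it does not pass the barb.
- hook3 (a point): Root of hook 3 (y +40 mm of the rail), as hook1.
- hook4 (a point): Root of hook 4 (y +120 mm of the rail), as hook1.
- plate1_c (a point): Centre of the steel eye plate on hook 1 (may be absent): 24 mm wide (y), 60 high (z), 8 thick (x), 72 g. Its window, 14 wide, 20 high, lies 14 to 34 mm above its lower edge; the solid tab above it, 26 mm high, is gripped across the 24 mm. It hangs upright by the window's top edge, mid-seat, its x as the rail's. In the tote it fits standing, lying or leaning.
- plate2_c (a point): Centre of the eye plate that hangs on hook 2 at first (may be absent); just like plate1.
- plate3_c (a point): Centre of the eye plate that hangs on hook 3 at first (may be absent); just like plate1.
- plate4_c (a point): Centre of the eye plate that hangs on hook 4 at first (may be absent); just like plate1.
- paint_tin: Bystander: a red paint tin, 92 mm across, 112 mm high, origin at its foot; leave it be.
- stamp_tray: Bystander: a small dark steel tray with three compartments, 100 x 130 x 30 mm, origin under its middle; leave it be.
- bench_hammer: Bystander: a hammer lying on the bench, 260 mm long; leave it be.

How it is judged:
On the way, in this order (a step that is already met when the one before it is completed fails the run):
1. the upper tote stands upright on the bench, clear of the lower one (height (world z) of tote_top_c below 0.041 m and angle between tote_top_c's own z axis and vertical below 0.1 rad and horizontal distance between tote_top_c and tote_low_c above 0.07 m and linear speed of tote_top below 0.03 m/s), for 0.2 s.
2. all eye plates are off the hooks and lie in the lower tote (x of plate1_c in the frame of tote_low_c between -0.105 and 0.105 m and y of plate1_c in the frame of tote_low_c between -0.033 and 0.033 m and z of plate1_c in the frame of tote_low_c between -0.036 and 0.034 m and x of plate2_c in the frame of tote_low_c between -0.105 and 0.105 m and y of plate2_c in the frame of tote_low_c between -0.033 and 0.033 m and z of plate2_c in the frame of tote_low_c between -0.036 and 0.034 m and x of plate3_c in the frame of tote_low_c between -0.105 and 0.105 m and y of plate3_c in the frame of tote_low_c between -0.033 and 0.033 m and z of plate3_c in the frame of tote_low_c between -0.036 and 0.034 m and x of plate4_c in the frame of tote_low_c between -0.105 and 0.105 m and y of plate4_c in the frame of tote_low_c between -0.033 and 0.033 m and z of plate4_c in the frame of tote_low_c between -0.036 and 0.034 m and linear speed of each of plate1, plate2, plate3, plate4 below 0.03 m/s and angle between tote_low_c's own z axis and vertical below 0.1 rad and height (world z) of tote_low_c below 0.041 m), for 0.2 s.
At the end, for the whole second after the job is handed in: All eye plates lie in the lower tote, which stands on the bench; the upper tote, turned half a turn, is stacked on its rim, 64 mm higher (within 5 mm), level within 0.06 rad, square within 0.1 rad and centred within 10 mm; everything is at rest (all of step 2 and z of tote_top_c in the frame of tote_low_c between 0.059 and 0.069 m and x of tote_top_c in the frame of tote_low_c between -0.01 and 0.01 m and y of tote_top_c in the frame of tote_low_c between -0.01 and 0.01 m and x of tote_top_lug in the frame of tote_low_c below -0.09 m and angle between the z axis of tote_top_c and the z axis of tote_low_c, either way round below 0.06 rad and angle between the x axis of tote_top_c and the x axis of tote_low_c, either way round below 0.1 rad and linear speed of each of tote_top, tote_low below 0.02 m/s); the robot touches nothing.
It fails at once if the paint tin, tray or hammer is pushed more than 30 mm (distance of any of paint_tin, stamp_tray, bench_hammer from where it was at the start of the episode above 0.03 m).
It fails at once if an eye plate is forced against its hook with more than 20 N (contact force between any of plate1, plate2, plate3, plate4 and rail above 20 N).
Of plate1, plate2, plate3, plate4 only 2 to 4 are there at a start; the rules pass over those that are not, and their reading is None.
At some moment in a run one of tote_low, tote_top may be knocked a few centimetres aside while the robot is not near it.
It also fails if it takes over 210 s, if anything falls off the work surface, if the arm or the gripper's body presses on something with over 40 N, if the wrist force passes 120 N, or if a joint passes its speed limit or range.

## Working session

There is one attempt and no reset: what is moved stays moved. The work goes in short steps, Python scripts to look and compute and a tool call to move; the robot and the scene stay as the last step left them, time stands still between calls to the robot, and variables do not carry over. Pictures are saved under pics/ and viewed, at most 14 in all, crops included, and the job is handed in when it is done.

Besides the shell and the picture viewer there is one more tool, called after "Request:" as name(argument=value, ...) on one line, values as JSON. apply_moves: Moves the arm, as the interface text tells. Its arguments: {"type":"object","properties":{"plan":{"type":"array","items":{"type":"array"}},"grip_force":{"type":"number"}},"required":["plan"]}

```bash
ls; mkdir -p pics
cat > h.py <<'E'
import numpy as np, cv2
from rig import r
from scipy.spatial.transform import Rotation as Ro
def world(im,u,v,z):
    c=np.array([(u-im['cx'])/im['fx']*z,(v-im['cy'])/im['fy']*z,z]); return np.array(im['R']).T@(c-np.array(im['t']))
def ray_at(im,u,v,h):
    R=np.array(im['R']);o=-R.T@np.array(im['t']);d=R.T@np.array([(u-im['cx'])/im['fx'],(v-im['cy'])/im['fy'],1]);return o+d*(h-o[2])/d[2]
def cloud(im,mask=None):
    z=im['z_map'];m=z>0
    if mask is not None:m&=mask
    v,u=np.nonzero(m);zz=z[v,u]
    c=np.stack([(u-im['cx'])/im['fx']*zz,(v-im['cy'])/im['fy']*zz,zz],1);return (c-np.array(im['t']))@np.array(im['R'])
def save(im,n): cv2.imwrite('pics/'+n+'.png',cv2.cvtColor(im['pixels'],cv2.COLOR_RGB2BGR))
def pose():
    o=r.get_obs();q=o['ee_rot'];return np.array(o['position']),Ro.from_quat([q[1],q[2],q[3],q[0]])
E
python3 - <<'E'
from h import *
np.set_printoptions(precision=4,suppress=True)
print(r.tips_ahead); p,R=pose();print(p,R.as_matrix())
for n in ['scene','top']:
    im=r.get_image(n);save(im,n+'0')
    print(n,-np.array(im['R']).T@im['t'],im['fx'],'\n',im['R'])
    for l in ['tote_low_c','tote_top_c','tote_top_lug','rail','hook1','hook2','hook3','hook4','plate1_c','plate2_c','plate3_c','plate4_c','paint_tin','stamp_tray','bench_hammer']:
        for d in r.spot_point(l,im)[:2]:
            u,v=d['position'];zz=im['z_map'][int(v),int(u)] if 0<=v<400 and 0<=u<640 else 0
            print(l,round(d['score'],2),np.round([u,v]),world(im,u,v,zz),d.get('label'))
print(r.get_obs()['t'])
E
```

```text
pics
0.166
[ 0.2099 -0.535   0.4038] [[ 0.931   0.3651 -0.0003]
 [ 0.3651 -0.931   0.0017]
 [ 0.0004 -0.0017 -1.    ]]
scene [1.3039 0.1568 0.9067] 494.98462127949324 
 [[-0.1576  0.9875 -0.0108]
 [ 0.7475  0.1121 -0.6547]
 [-0.6453 -0.1112 -0.7558]]
tote_low_c 0.62 [233. 156.] [ 0.4678 -0.2231  0.0431] None
tote_top_c 0.78 [226. 148.] [ 0.4444 -0.2472  0.0444] None
tote_top_lug 0.57 [228. 184.] [ 0.5725 -0.2028  0.0542] None
rail 0.5 [429. 167.] [0.5456 0.2478 0.1534] None
hook1 0.92 [432. 168.] [0.5731 0.2493 0.1782] None
hook1 0.75 [469. 165.] [0.5305 0.3307 0.1552] None
hook2 0.92 [432. 168.] [0.5731 0.2493 0.1782] None
hook2 0.75 [469. 165.] [0.5305 0.3307 0.1552] None
hook3 0.92 [432. 168.] [0.5731 0.2493 0.1782] None
hook3 0.75 [469. 165.] [0.5305 0.3307 0.1552] None
hook4 0.92 [432. 168.] [0.5731 0.2493 0.1782] None
hook4 0.75 [469. 165.] [0.5305 0.3307 0.1552] None
plate1_c 0.56 [360. 182.] [0.6172 0.1088 0.1594] None
plate1_c 0.55 [432. 167.] [0.5723 0.25   0.1788] None
plate2_c 0.68 [319. 278.] [0.7968 0.0522 0.0643] None
plate3_c 0.56 [431. 175.] [0.5807 0.251  0.1638] No
[... 686 characters left out ...]
] None
hook1 0.87 [232. 226.] [0.5528 0.2506 0.1556] None
hook2 0.93 [197. 235.] [0.5416 0.3845 0.008 ] None
hook2 0.87 [232. 226.] [0.5528 0.2506 0.1556] None
hook3 0.93 [197. 235.] [0.5416 0.3845 0.008 ] None
hook3 0.87 [232. 226.] [0.5528 0.2506 0.1556] None
hook4 0.93 [197. 235.] [0.5416 0.3845 0.008 ] None
hook4 0.87 [232. 226.] [0.5528 0.2506 0.1556] None
plate1_c 0.49 [292. 200.] [0.6154 0.1012 0.1795] None
plate3_c 0.55 [234. 222.] [0.5801 0.2826 0.0022] None
plate4_c 0.3 [295. 211.] [0.5918 0.0947 0.1551] None
paint_tin 0.93 [319. 162.] [0.7312 0.0351 0.1138] None
stamp_tray 0.66 [372. 153.] [ 0.7908 -0.1249  0.0034] None
bench_hammer 0.83 [259. 166.] [0.7427 0.2125 0.0228] None
1.6
```

View pics/scene0.png

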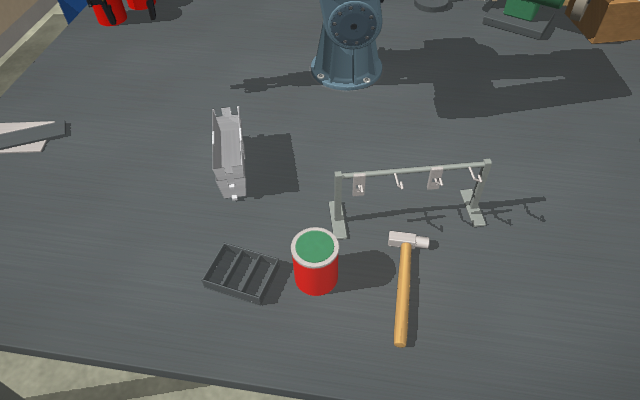

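View pics/top0.png

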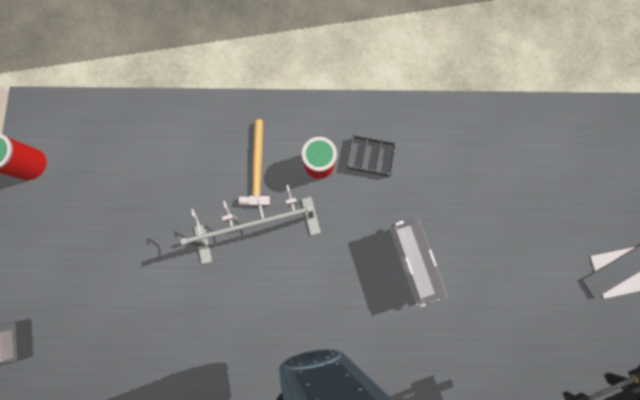

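The scene picture shows the nested totes at (228,150), running roughly along +x, with the single lug at the near end (233,190). Plates hang on hook 1 (359,183) and hook 3 (435,178), while hooks 2 (398,181) and 4 (474,174) look empty. The top picture agrees: totes at (416,262), rail from (310,209) to (185,241), tin at (319,160).

```bash
cat >> h.py <<'E'
np.set_printoptions(precision=4,suppress=True)
def rimfit(im,zlo,zhi,c,rad=0.16):
    P=cloud(im);m=(P[:,2]>zlo)&(P[:,2]<zhi)&(np.linalg.norm(P[:,:2]-np.array(c),axis=1)<rad);Q=P[m]
    (cx,cy),(w,h),a=cv2.minAreaRect((Q[:,:2]*1000).astype(np.float32))
    if w<h:a+=90
    a=(a+90)%180-90
    return np.array([cx,cy])/1000,(max(w,h),min(w,h)),a,len(Q),np.median(Q[:,2])
def go(target,Rt):
    """print shift (tool axes, mm) then turn (deg rotvec) from current pose to the target TCP pose"""
    p,R=pose(); print('shift mm',R.inv().apply(np.array(target)-p)*1000,'then turn deg',(R.inv()*Rt).as_rotvec(degrees=True), 'now',p,'t',r.get_obs()['t'])
def down(yaw): # tool down, tool y axis at world angle yaw(deg)
    y=np.array([np.cos(np.radians(yaw)),np.sin(np.radians(yaw)),0]);z=np.array([0,0,-1.]);return Ro.from_matrix(np.stack([np.cross(y,z),y,z],1))
E
python3 - <<'E'
from h import *
for n in ['scene','top']:
    im=r.get_image(n)
    print(n,'tote',rimfit(im,0.095,0.125,(0.475,-0.235)))
    P=cloud(im);m=(P[:,2]>0.146)&(P[:,2]<0.17)&(P[:,1]>0.05)&(P[:,1]<0.45)&(P[:,0]>.45)&(P[:,0]<.68);Q=P[m]
    A=Q[Q[:,2]<.162]
    for _ in range(8):
        vx,vy,x0,y0=cv2.fitLine(A[:,:2].astype(np.float32),cv2.DIST_L1,0,.001,.001).ravel()
        d=(Q[:,0]-x0)*(-vy)+(Q[:,1]-y0)*vx
        A=Q[abs(d)<0.009]
    s=(A[:,0]-x0)*vx+(A[:,1]-y0)*vy
    print('bar',(x0,y0),np.degrees(np.arctan2(vy,vx)),np.percentile(s,[0,1,50,99,100]),len(A),np.percentile(A[:,2],[50,95]),'mid',np.array([x0,y0])+np.array([vx,vy])*(s.max()+s.min())/2)
p,R=pose();print(r.get_obs()['q'])
E
```

```text
scene tote (array([ 0.4687, -0.228 ]), (221.00369262695312, 68.83853912353516), 17.90929412841797, 458, np.float64(0.10830626167688459))
bar (np.float32(0.5554996), np.float32(0.23281208)) -75.02575 [-0.1476 -0.1461  0.0211  0.1847  0.1862] 829 [0.1552 0.1589] mid [0.5605 0.2142]
top tote (array([ 0.4705, -0.2276]), (215.74839782714844, 69.97379302978516), 18.19758415222168, 502, np.float64(0.10734493996553308))
bar (np.float32(0.5459693), np.float32(0.25920442)) -75.00935 [-0.1204 -0.1178  0.0431  0.211   0.2139] 678 [0.1549 0.1586] mid [0.5581 0.214 ]
[-1.4033  0.1808  1.607  -0.      1.3538 -0.2063]
```

Run:
```python
from h import *
go((0.4696,-0.2278,0.300),down(-72))
```

```text
shift mm [ 353.9753 -191.4826  104.7196] then turn deg [0.0009 0.0002 3.4175] now [ 0.21   -0.5353  0.4047] t 1.7
```

Request:
apply_moves(plan=[[[30,-16,0],[0,0,0],88],[[30,-16,0],[0,0,0],88],[[30,-16,0],[0,0,0],88],[[30,-16,0],[0,0,0],88],[[30,-16,0],[0,0,0],88],[[30,-16,0],[0,0,0],88],[[30,-16,0],[0,0,0],88],[[30,-16,0],[0,0,0],88]], grip_force=25)

```text
t: 2.37
position: [0.3875, -0.3271, 0.4049]
ee_rot: [0.0, 0.983, 0.186, 0.0]
contact_force: [0.1, -0.3, 0.3]
gripper_width: 0.0879
grasp_force: 0.0
```

Request:
apply_moves(plan=[[[30,-16,20],[0,0,0],88],[[30,-16,20],[0,0,0],88],[[30,-16,20],[0,0,0],88],[[24,-16,20],[0,0,0],88],[[0,0,20],[0,0,3.4],88],[[0,0,0],[0,0,0],88],[[0,0,0],[0,0,0],88]])

```text
t: 2.95
position: [0.4692, -0.2269, 0.3041]
ee_rot: [-0.001, 0.987, 0.158, -0.001]
contact_force: [-0.6, -0.6, 0.3]
gripper_width: 0.0881
grasp_force: 0.0
```

Run:
```python
from h import *
im=r.get_image('wrist');save(im,'w1')
print(rimfit(im,0.095,0.125,(0.4696,-0.2278)))
go((0.4696,-0.2278,0.245),down(-72)); print(r.get_obs()['q'])
```

```text
(array([ 0.4695, -0.2291]), (216.68377685546875, 69.42781066894531), 18.146488189697266, 7310, np.float64(0.10846267233573714))
shift mm [ 0.1222  0.0734 60.3142] then turn deg [0.0137 0.0051 0.093 ] now [ 0.4695 -0.2278  0.3053] t 3.0
[-0.6794  0.1777  1.8271 -0.0002  1.1367  0.5758]
```

Request:
apply_moves(plan=[[[0,0,20],[0,0,0],88],[[0,0,20],[0,0,0],88],[[0,0,20],[0,0,0],88],[[0,0,0],[0,0,0],60],[[0,0,0],[0,0,0],60],[[0,0,0],[0,0,0],60],[[0,0,0],[0,0,0],60],[[0,0,0],[0,0,0],60]])

```text
t: 3.67
position: [0.4699, -0.2282, 0.2466]
ee_rot: [0.001, 0.988, 0.157, 0.001]
contact_force: [-2.6, -0.8, 5.4]
gripper_width: 0.0686
grasp_force: 25.0
```

Request:
apply_moves(plan=[[[0,0,-5],[0,0,0],60],[[0,0,-10],[0,0,0],60],[[0,0,-10],[0,0,0],60],[[0,0,-15],[0,0,0],60],[[0,0,-20],[0,0,0],60],[[0,0,-20],[0,0,0],60],[[0,0,-20],[0,0,0],60],[[0,0,-10],[0,0,0],60]])

```text
t: 4.33
position: [0.4699, -0.2274, 0.3582]
ee_rot: [0.001, 0.988, 0.157, 0.001]
contact_force: [1.2, -1.4, -2.9]
gripper_width: 0.0686
grasp_force: 25.0
```

Run:
```python
from h import *
im=r.get_image('scene');save(im,'s1')
o=r.get_obs();print(o['contact_force'],o['gripper_width'],o['position'],o['grasp_force'])
# target: 0.2 m across tote (toward -y), standing on bench
c=np.array([0.4695,-0.228])+0.19*np.array([np.cos(np.radians(-72)),np.sin(np.radians(-72))])
go((c[0],c[1],0.205),down(-72))
```

```text
[ 1.2764 -1.4703 -1.7652] 0.06850073360067009 [ 0.4703 -0.2277  0.3592] 24.99269505031407
shift mm [ -1.5005 189.2413 155.1938] then turn deg [ 0.294  -0.2026  0.0379] now [ 0.4703 -0.2277  0.3592] t 4.3833
```

View pics/s1.png

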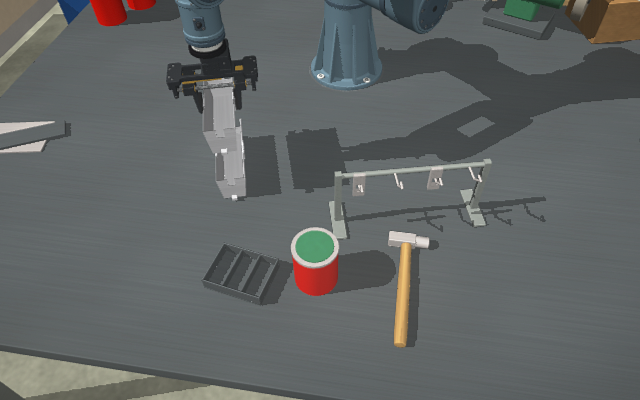

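Picture: the upper tote is held at (222,110), well clear above the lower one at (230,170).

Request:
apply_moves(plan=[[[0,20,0],[0,0,0],60],[[0,35,0],[0,0,0],60],[[0,35,0],[0,0,0],60],[[0,35,0],[0,0,0],60],[[0,35,0],[0,0,0],60],[[0,20,10],[0,0,0],60],[[0,10,20],[0,0,0],60],[[0,0,30],[0,0,0],60]])

```text
t: 5.05
position: [0.5289, -0.4112, 0.2961]
ee_rot: [0.003, 0.988, 0.156, 0.002]
contact_force: [0.4, -0.5, -3.9]
gripper_width: 0.0685
grasp_force: 25.0
```

Request:
apply_moves(plan=[[[0,0,30],[0,0,0],60],[[0,0,30],[0,0,0],60],[[0,0,18],[0,0,0],60],[[0,0,8],[0,0,0],60],[[0,0,3],[0,0,0],60],[[0,0,2],[0,0,0],60],[[0,0,0],[0,0,0],60],[[0,0,0],[0,0,0],60]])

```text
t: 5.72
position: [0.5283, -0.4075, 0.2051]
ee_rot: [-0.001, 0.988, 0.157, -0.0]
contact_force: [-4.1, 4.1, 7.4]
gripper_width: 0.0687
grasp_force: 25.0
```

Request:
apply_moves(plan=[[[0,0,-1],[0,0,0],88],[[0,0,0],[0,0,0],88],[[0,0,0],[0,0,0],88],[[0,0,-10],[0,0,0],88],[[0,0,-25],[0,0,0],88],[[0,0,-40],[0,0,0],88],[[0,0,-40],[0,0,0],88],[[0,0,-40],[0,0,0],88]])

```text
t: 6.38
position: [0.528, -0.4078, 0.3619]
ee_rot: [-0.0, 0.988, 0.157, -0.0]
contact_force: [0.1, -0.5, 0.2]
gripper_width: 0.0878
grasp_force: 0.0
```

Run:
```python
from h import *
im=r.get_image('scene'); print(rimfit(im,0.06,0.08,(.528,-.408),.14)); print(rimfit(im,0.06,0.08,(.4695,-.228),.14))
save(im,'s2')
go((.6095-.03,.1035-.008,.375),down(-75))
```

```text
(array([ 0.5263, -0.4078]), (224.73846435546875, 70.03329467773438), 18.173690795898438, 492, np.float64(0.06832717685172922))
(array([ 0.4682, -0.2285]), (222.65760803222656, 68.77152252197266), 17.83208465576172, 333, np.float64(0.0697167352294993))
shift mm [ 203.6589 -464.6117   -7.3039] then turn deg [ 0.7359 -0.3602  3.033 ] now [ 0.5297 -0.4094  0.3725] t 6.4333
```

Request:
apply_moves(plan=[[[14,-33,0],[0,0,0],88],[[14,-33,0],[0,0,0],88],[[14,-33,0],[0,0,0],88],[[14,-33,0],[0,0,0],88],[[15,-33,0],[0,0,0],88],[[15,-33,0],[0,0,0],88],[[15,-33,0],[0,0,0],70],[[15,-33,0],[0,0,0],50]])

```text
t: 7.1
position: [0.5568, -0.1194, 0.3605]
ee_rot: [0.0, 0.988, 0.156, 0.001]
contact_force: [0.5, -0.0, -0.1]
gripper_width: 0.0768
grasp_force: 0.0
```

Request:
apply_moves(plan=[[[15,-33,0],[0,0,0],40],[[15,-33,0],[0,0,0],40],[[15,-33,0],[0,0,0],40],[[15,-33,0],[0,0,0],40],[[14,-34,0],[0,0,0],40],[[14,-34,0],[0,0,3],40],[[0,0,0],[0,0,0],40],[[0,0,0],[0,0,0],40]])

```text
t: 7.77
position: [0.5785, 0.0982, 0.3602]
ee_rot: [0.0, 0.991, 0.133, 0.0]
contact_force: [0.8, -1.0, -0.8]
gripper_width: 0.0398
grasp_force: 0.0
```

```bash
cat >> h.py <<'E'
def railview(im,mid=(0.559,0.214),yaw=15.,yh=-.12):
    """wrist cloud in rail frame; bar position/yaw, plate edges near hook at yh"""
    P=cloud(im);M=Ro.from_euler('z',yaw,degrees=True).as_matrix()
    return (P-np.array([mid[0],mid[1],0]))@M
def measure(im,yh):
    L=railview(im,yh=yh)
    b=L[(abs(L[:,1]-yh)>.018)&(abs(L[:,1]-yh)<.035)&(abs(L[:,0])<.0095)&(L[:,2]>.15)&(L[:,2]<.166)]
    if len(b): print('bar: n',len(b),'x range',np.percentile(b[:,0],[2,50,98]),'ztop',np.percentile(b[:,2],95))
    t=L[(abs(L[:,1]-yh)<.02)&(L[:,0]>.008)&(L[:,0]<.04)&(L[:,2]>.172)&(L[:,2]<.19)]
    if len(t): print('plate top: n',len(t),'x',np.percentile(t[:,0],[2,50,98]),'y',np.percentile(t[:,1],[2,50,98]),'z',np.percentile(t[:,2],[5,50,95]), cv2.minAreaRect((t[:,:2]*1000).astype(np.float32)))
E
python3 - <<'E'
from h import *
im=r.get_image('wrist');save(im,'w2');measure(im,-.12)
M=-np.array(im['R']).T@im['t'];print(M)
p,R=pose();print(p,R.as_rotvec())
E
```

```text
bar: n 846 x range [-0.0059  0.0008  0.0051] ztop 0.15836827829897204
plate top: n 670 x [0.0218 0.0267 0.0299] y [-0.1318 -0.1202 -0.1088] z [0.1743 0.1792 0.1803] ((25.680461883544922, -120.31391143798828), (23.816755294799805, 8.865859031677246), 89.54891204833984)
[0.6585 0.1192 0.3411]
[0.5786 0.0968 0.3601] [3.1136 0.4142 0.0008]
```

View pics/w2.png

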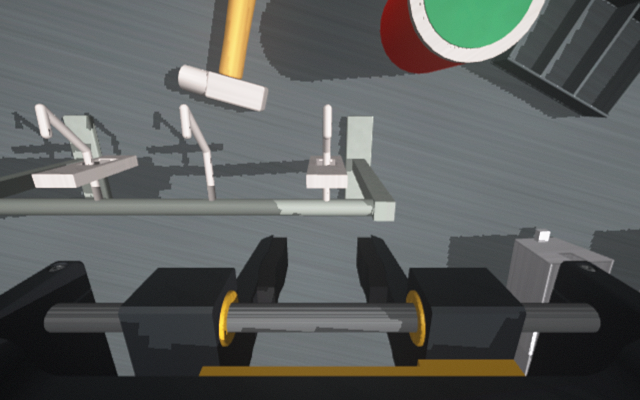

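The wrist view shows plate 1 square on its hook at (327,175), hook 2 empty at (197,150), and plate 3 at (85,172) looking somewhat skewed. The bar runs along row 208, with the tin and hammer beyond it.

Run:
```python
from h import *
go((.6150,.1045,.315),down(-75))
```

```text
shift mm [37.105   2.0427 45.104 ] then turn deg [ 0.0375 -0.0235  0.1556] now [0.5786 0.0968 0.3601] t 7.8167
```

Request:
apply_moves(plan=[[[18,1,0],[0,0,0],38],[[19,1,0],[0,0,0],38],[[0,0,15],[0,0,0],38],[[0,0,15],[0,0,0],38],[[0,0,15],[0,0,0],38],[[0,0,0],[0,0,0],38]], grip_force=15)

```text
t: 8.32
position: [0.614, 0.1019, 0.3114]
ee_rot: [-0.0, 0.992, 0.13, -0.003]
contact_force: [-0.5, -0.8, -1.3]
gripper_width: 0.0379
grasp_force: 0.0
```

Run:
```python
from h import *
go((.6150,.1045,.315),down(-75))
print(r.get_obs()['contact_force'])
im=r.get_image('wrist');save(im,'w3');measure(im,-.12)
```

```text
shift mm [ 1.6102 -2.2458 -3.59  ] then turn deg [-0.0648  0.3119 -0.0985] now [0.614  0.1019 0.3114] t 8.3167
[-0.4789 -0.845  -1.3174]
bar: n 320 x range [-0.0048  0.001   0.0051] ztop 0.15729598964424796
plate top: n 1476 x [0.0195 0.0288 0.0321] y [-0.1317 -0.1173 -0.1005] z [0.173  0.179  0.1864] ((25.24203872680664, -116.90617370605469), (19.43777084350586, 31.71198081970215), 7.971011638641357)
```

View pics/w3.png

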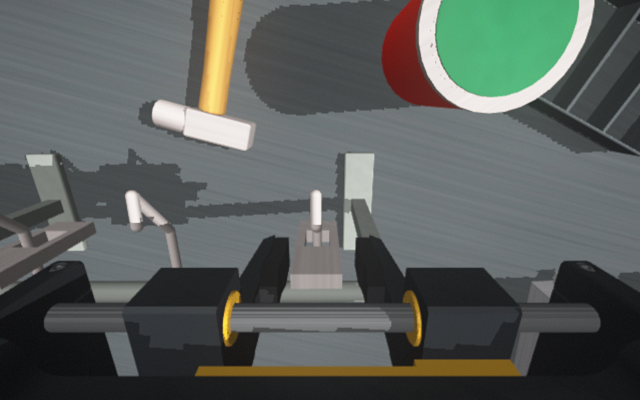

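The view shows the plate at (317,265), centred between the open fingers (270 and 372). I'll settle, then close.

Request:
apply_moves(plan=[[[0,0,0],[0,0,0],38],[[0,0,0],[0,0,0],38]])

```text
t: 8.53
position: [0.6155, 0.1031, 0.3161]
ee_rot: [0.0, 0.991, 0.13, 0.001]
contact_force: [0.2, -0.4, -0.5]
gripper_width: 0.038
grasp_force: 0.0
```

Request:
apply_moves(plan=[[[0,0,0],[0,0,0],20],[[0,0,0],[0,0,0],20],[[0,0,0],[0,0,0],20],[[0,0,0],[0,0,0],20],[[0,0,0],[0,0,0],20]])

```text
t: 8.95
position: [0.6152, 0.104, 0.3156]
ee_rot: [0.0, 0.991, 0.131, 0.001]
contact_force: [-0.9, -1.8, 3.2]
gripper_width: 0.0237
grasp_force: 15.0
```

```bash
cat >> h.py <<'E'
def rl(p,mid=(0.559,0.214),yaw=15.): return Ro.from_euler('z',-yaw,degrees=True).apply(np.array(p)-np.array([mid[0],mid[1],.15]))*1000
def st():
    p,R=pose();o=r.get_obs();print('tcp rail mm',rl(p),'W rail mm',rl(p+R.apply([0,0,.1725])),'rel turn',(down(-75).inv()*R).as_rotvec(degrees=True),'F',o['contact_force'],o['gripper_width'],o['t'],'q',o['q'])
E
python3 -c "
from h import *
st()"
```

```text
tcp rail mm [  25.8305 -120.7666  165.5871] W rail mm [  26.0576 -120.8693   -6.9127] rel turn [-0.0341  0.0754 -0.0283] F [-0.8572 -1.8168  3.1796] 0.023686452630975484 8.95 q [-0.0224  0.3749  1.5534 -0.0002  1.2119  1.2862]
```

Request:
apply_moves(plan=[[[0,0,-3],[0,0,0],20],[[0,0,-4],[0,0,0],20],[[0,0,-4],[0,0,0],20],[[3,0,0],[0,0,0],20],[[4,0,0],[0,0,0],20],[[4,0,0],[0,0,0],20],[[0,0,0],[0,0,0],20],[[0,0,0],[0,0,0],20]])

```text
t: 9.62
position: [0.6257, 0.1069, 0.3253]
ee_rot: [-0.0, 0.991, 0.131, -0.0]
contact_force: [0.3, -0.3, -1.5]
gripper_width: 0.0241
grasp_force: 15.0
```

```bash
python3 -c "
from h import *
st()"
```

```text
tcp rail mm [  36.7502 -120.678   175.3302] W rail mm [  36.6581 -120.6474    2.8303] rel turn [ 0.0102 -0.0306 -0.0239] F [ 0.3481 -0.3167 -1.5165] 0.024069729562107442 9.6167 q [-0.0174  0.3867  1.5159  0.      1.2396  1.2912]
```

Request:
apply_moves(plan=[[[0,0,-1],[0,0,0],20],[[-7.5,0,0.2],[0,2.5,0],20],[[-7.5,0,0.2],[0,2.5,0],20],[[-7.5,0,0.2],[0,2.5,0],20],[[-7.5,0,0.2],[0,2.5,0],20],[[-7.5,0,0.2],[0,2.5,0],20],[[-7.5,0,0.2],[0,2.5,0],20],[[-7.5,0,0.2],[0,2.5,0],20]])

```text
t: 10.28
position: [0.5751, 0.0934, 0.3186]
ee_rot: [-0.02, 0.98, 0.129, 0.152]
contact_force: [0.2, -0.3, -0.3]
gripper_width: 0.0235
grasp_force: 15.0
```

Request:
apply_moves(plan=[[[-7.5,0,0.2],[0,2.5,0],20],[[-7.5,0,0.2],[0,2.5,0],20],[[-7.5,0,0.2],[0,2.5,0],20],[[-7.5,0,0.2],[0,2.5,0],20],[[-7.5,0,0.2],[0,2.5,0],20],[[-7.5,0,0.2],[0,2.5,0],20],[[-7.5,0,0.2],[0,2.5,0],20],[[-7.5,0,0.2],[0,2.5,0],20]])

```text
t: 10.95
position: [0.5241, 0.0797, 0.2907]
ee_rot: [-0.042, 0.938, 0.124, 0.32]
contact_force: [-0.1, 0.6, -0.4]
gripper_width: 0.0238
grasp_force: 15.0
```

Request:
apply_moves(plan=[[[-7.5,0,0.2],[0,2.5,0],20],[[0,0,0],[0,0,0],20],[[0,0,0],[0,0,0],20],[[0,0,0],[0,0,0],20]])

```text
t: 11.28
position: [0.5194, 0.0782, 0.2865]
ee_rot: [-0.045, 0.932, 0.123, 0.339]
contact_force: [-0.1, -0.5, -0.2]
gripper_width: 0.0235
grasp_force: 15.0
```

```bash
python3 -c "
from h import *
st();im=r.get_image('wrist');save(im,'w4')"
```

```text
tcp rail mm [ -73.3948 -120.889   136.4852] W rail mm [  37.4256 -120.8845    4.2918] rel turn [-0.0065 39.9738 -0.0224] F [-0.1368 -0.5052 -0.1829] 0.023504066673571074 11.2833 q [-0.1506  0.0725  2.0757  0.6763  0.424   0.6153]
```

View pics/w4.png

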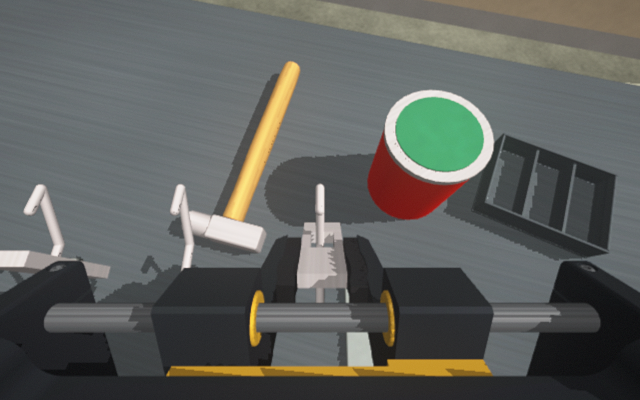

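The plate, held between the fingers at (320,255), is leant square to the prong; the barb tip at (320,195) is centred in front of it. Now I'll slide it along the rising part.

Request:
apply_moves(plan=[[[3,0,0],[0,0,0],20],[[4,0,0],[0,0,0],20],[[4,0,0],[0,0,0],20],[[4,0,0],[0,0,0],20],[[3,0,0],[0,0,0],20],[[0,0,0],[0,0,0],20],[[0,0,0],[0,0,0],20]])

```text
t: 11.92
position: [0.5325, 0.0819, 0.2977]
ee_rot: [-0.045, 0.932, 0.123, 0.339]
contact_force: [-0.6, -0.6, -0.6]
gripper_width: 0.0235
grasp_force: 15.0
```

```bash
python3 -c "
from h import *
st()"
```

```text
tcp rail mm [ -59.7868 -120.6923  147.7055] W rail mm [  51.1253 -120.6453   15.5891] rel turn [ 0.0037 40.0136 -0.0365] F [-0.5729 -0.6366 -0.5921] 0.023512363729398536 11.9167 q [-0.1376  0.081   2.0378  0.6274  0.4404  0.677 ]
```

Request:
apply_moves(plan=[[[3,0,-0.5],[0,0,0],20],[[4,0,0],[0,0,0],20],[[4,0,0],[0,0,0],20],[[5,0,0],[0,0,0],20],[[5,0,0],[0,0,0],20],[[5,0,0],[0,0,0],20],[[5,0,0],[0,0,0],20],[[5,0,0],[0,0,0],20]])

```text
t: 12.58
position: [0.5591, 0.089, 0.3214]
ee_rot: [-0.045, 0.932, 0.123, 0.339]
contact_force: [0.4, 0.4, -0.8]
gripper_width: 0.0239
grasp_force: 15.0
```

Request:
apply_moves(plan=[[[8,0,0],[0,0,0],20],[[10,0,-15],[0,0,0],20],[[15,0,-25],[0,0,0],20],[[15,0,-25],[0,0,0],20],[[0,0,-25],[0,0,0],20],[[0,0,0],[0,0,0],20],[[0,0,0],[0,0,0],20]])

```text
t: 13.17
position: [0.5385, 0.0834, 0.4225]
ee_rot: [-0.044, 0.931, 0.123, 0.341]
contact_force: [0.4, -0.4, -0.8]
gripper_width: 0.0238
grasp_force: 15.0
```

```bash
python3 -c "
from h import *
st();im=r.get_image('scene');save(im,'s3');c=rimfit(im,.06,.08,(.4695,-.228),.16);print(c)
print(rimfit(im,0.06,0.08,(.528,-.408),.15))
p,R=pose();go(p+[0,0,.03],down(-75))"
```

```text
tcp rail mm [ -53.6387 -120.7935  272.543 ] W rail mm [  57.6456 -120.9707  140.74  ] rel turn [-0.0741 40.1751 -0.0276] F [ 0.3821 -0.4202 -0.7709] 0.023825357407938345 13.1667 q [-0.1322 -0.0882  1.9217  0.4003  0.6855  0.9459]
(array([ 0.4884, -0.2868]), (221.0196533203125, 193.57579040527344), 16.92646598815918, 394, np.float64(0.06966874562779311))
(array([ 0.5271, -0.4075]), (220.42942810058594, 70.86111450195312), 18.62258529663086, 489, np.float64(0.06861533976342483))
shift mm [ 19.2902   0.0067 -22.9758] then turn deg [  0.0099 -40.0163   0.0109] now [0.5383 0.0835 0.4208] t 13.2167
```

View pics/s3.png

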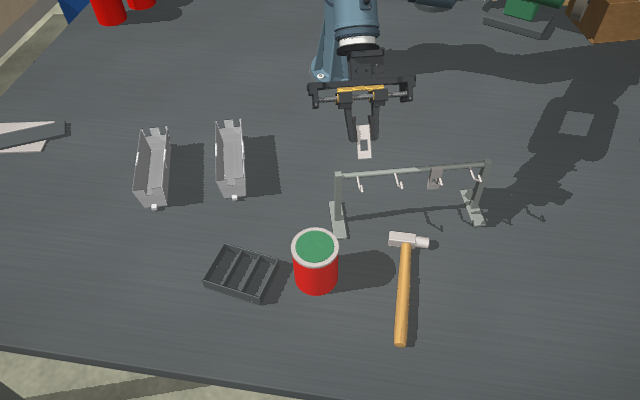

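Picture: plate 1 hangs free in the gripper at (363,140), plate 3 is still on hook 3 at (435,177), and both totes stand apart at (230,158) and (152,167).

Request:
apply_moves(plan=[[[0,0,-10],[0,-6.7,0],20],[[0,0,-10],[0,-6.7,0],20],[[0,0,0],[0,-6.7,0],20],[[0,0,0],[0,-6.7,0],20],[[0,0,0],[0,-6.7,0],20],[[0,0,0],[0,-6.6,0],20],[[0,0,0],[0,0,-6.8],20],[[0,0,0],[0,0,-6.8],20]])

```text
t: 13.88
position: [0.5275, 0.0806, 0.4342]
ee_rot: [-0.001, 0.968, 0.25, -0.003]
contact_force: [-0.7, -0.0, -0.7]
gripper_width: 0.0241
grasp_force: 15.0
```

Request:
apply_moves(plan=[[[0,0,0],[0,0,-6.8],20],[[0,0,0],[0,0,-6.8],20],[[0,0,0],[0,0,-6.8],20],[[0,0,0],[0,0,-6.8],20],[[0,0,0],[0,0,-6.8],20],[[0,0,0],[0,0,-6.8],20],[[0,0,0],[0,0,-6.8],20],[[0,0,0],[0,0,-6.8],20]])

```text
t: 14.55
position: [0.527, 0.0805, 0.4345]
ee_rot: [-0.002, 0.747, 0.665, -0.002]
contact_force: [0.4, -0.0, -1.2]
gripper_width: 0.0236
grasp_force: 15.0
```

Request:
apply_moves(plan=[[[0,0,0],[0,0,-6.8],20],[[0,0,0],[0,0,-6.8],20],[[0,0,0],[0,0,-6.8],20],[[0,0,0],[0,0,-4],20],[[0,0,0],[0,0,0],20]])

```text
t: 14.97
position: [0.527, 0.0805, 0.4346]
ee_rot: [-0.002, 0.591, 0.807, -0.002]
contact_force: [-0.6, 0.6, -0.9]
gripper_width: 0.0237
grasp_force: 15.0
```

```bash
python3 -c "
from h import *
st();im=r.get_image('top');print(rimfit(im,.06,.08,(.4695,-.228),.13))
go((.512,-.2146,.28),down(18))"
```

```text
tcp rail mm [ -65.472  -120.6707  284.6033] W rail mm [ -66.3367 -120.459   112.1056] rel turn [  0.2863  -0.165  -92.5634] F [-0.6015  0.5843 -0.9016] 0.02367256116967186 14.9667 q [-0.0711  0.0636  1.6759 -0.0005  1.4073 -0.3776]
(array([ 0.4705, -0.2279]), (215.5438232421875, 70.13294982910156), 17.434043884277344, 360, np.float64(0.06866700237812876))
shift mm [-277.4184 -101.474   155.0118] then turn deg [-0.2631 -0.0742 -0.6671] now [0.527  0.0805 0.4349] t 15.0167
```

Request:
apply_moves(plan=[[[-20,-7,0],[0,0,0],20],[[-30,-11,0],[0,0,0],20],[[-31,-11,0],[0,0,0],20],[[-31,-11,0],[0,0,0],20],[[-31,-11,10],[0,0,0],20],[[-31,-11,20],[0,0,0],20],[[-31,-11,20],[0,0,0],20],[[-31,-11,20],[0,0,0],20]])

```text
t: 15.68
position: [0.5169, -0.1715, 0.3654]
ee_rot: [-0.001, 0.593, 0.805, -0.001]
contact_force: [0.7, 0.0, -1.1]
gripper_width: 0.0236
grasp_force: 15.0
```

Request:
apply_moves(plan=[[[-25,-10,25],[0,0,-0.7],20],[[-16,-8,25],[0,0,0],20],[[0,0,20],[0,0,0],20],[[0,0,15],[0,0,0],20],[[0,0,0],[0,0,0],20],[[0,0,0],[0,0,0],20]])

```text
t: 16.18
position: [0.512, -0.2144, 0.2805]
ee_rot: [-0.002, 0.588, 0.809, -0.001]
contact_force: [0.6, -0.1, -0.4]
gripper_width: 0.0238
grasp_force: 15.0
```

```bash
python3 -c "
from h import *
im=r.get_image('wrist');save(im,'w5');print(rimfit(im,.06,.074,(.4695,-.228),.13))
go((.512,-.2146,.208),down(18))"
```

```text
(array([ 0.4695, -0.2296]), (217.31915283203125, 69.74429321289062), 18.27827262878418, 5093, np.float64(0.06957378190570693))
shift mm [ 0.0024 -0.3525 73.9096] then turn deg [-0.1219 -0.0406  0.0568] now [ 0.5125 -0.2145  0.2819] t 16.2333
```

View pics/w5.png

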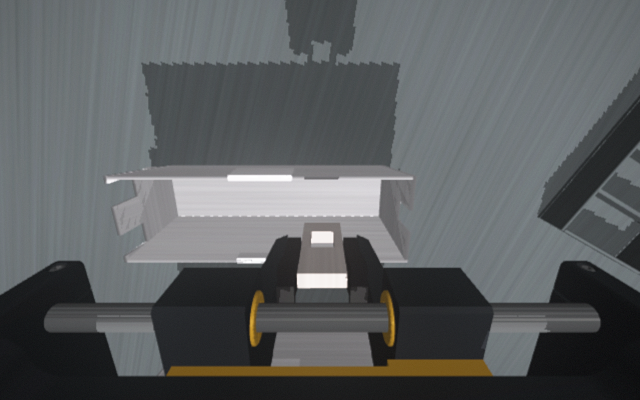

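The view shows the tote rim spanning (107–413, 165–262). The plate at (322,255) appears in front of it only by parallax, because the computed offsets put it over the tote. I'll lower and release.

Request:
apply_moves(plan=[[[0,0,15],[0,0,0],20],[[0,0,20],[0,0,0],20],[[0,0,20],[0,0,0],20],[[0,0,12],[0,0,0],20],[[0,0,5],[0,0,0],20],[[0,0,0],[0,0,0],20],[[0,0,0],[0,0,40],40]])

```text
t: 16.82
position: [0.5128, -0.2148, 0.211]
ee_rot: [0.0, 0.636, 0.772, -0.001]
contact_force: [0.4, 0.5, 0.8]
gripper_width: 0.0283
grasp_force: 0.0
```

A slip: I wrote a 40° turn in the last row, which was clipped to 7°. I'll undo it and finish opening.

Request:
apply_moves(plan=[[[0,0,0],[0,0,0],40],[[0,0,0],[0,0,0],40],[[0,0,-10],[0,0,0],40],[[0,0,-25],[0,0,0],40],[[0,0,-40],[0,0,-7],40],[[0,0,-40],[0,0,0],40],[[0,0,-40],[0,0,0],40],[[0,0,-20],[0,0,0],40]])

```text
t: 17.48
position: [0.5132, -0.2149, 0.3921]
ee_rot: [0.004, 0.587, 0.81, -0.001]
contact_force: [0.8, 0.4, 0.3]
gripper_width: 0.0399
grasp_force: 0.0
```

```bash
python3 -c "
from h import *
im=r.get_image('scene');save(im,'s4');print(rimfit(im,.06,.08,(.4695,-.228),.13))
P=rl([0,0,0])
t=Ro.from_euler('z',15,degrees=True).apply([-.015,.04,.0])+[.559,.214,.36]
go(t,down(-75));print(r.get_obs()['q'])"; cp pics/s4.png /tmp/a.png; python3 -c "
import cv2;i=cv2.imread('pics/s4.png')[90:240,120:320];cv2.imwrite('pics/s4c.png',cv2.resize(i,None,fx=3.5,fy=3.5))"
```

```text
(array([ 0.4689, -0.2281]), (222.00291442871094, 68.68443298339844), 17.453176498413086, 363, np.float64(0.06939936039306606))
shift mm [435.1106 163.267   31.3679] then turn deg [ 0.7669  0.1706 93.1057] now [ 0.5139 -0.2153  0.3949] t 17.5333
[-0.6094  0.1464  1.6669 -0.0013  1.3161 -0.9251]
```

View pics/s4c.png

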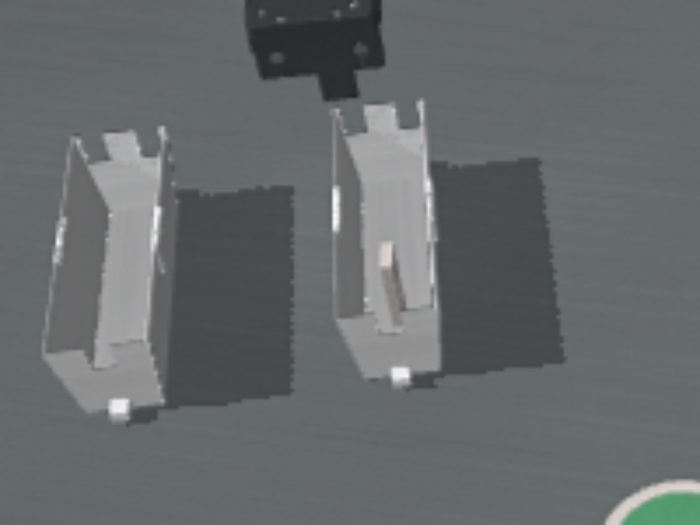

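Picture: plate 1 stands inside the lower tote at (390,285), and both totes are upright.

Request:
apply_moves(plan=[[[20,8,0],[0,0,0],40],[[31,12,0],[0,0,0],40],[[32,12,0],[0,0,0],40],[[32,12,0],[0,0,0],40],[[32,12,0],[0,0,0],40],[[32,12,0],[0,0,0],40],[[32,12,0],[0,0,0],40],[[32,12,0],[0,0,0],40]])

```text
t: 18.2
position: [0.5247, 0.0467, 0.386]
ee_rot: [0.0, 0.587, 0.809, -0.0]
contact_force: [0.2, 0.4, 0.4]
gripper_width: 0.0401
grasp_force: 0.0
```

Request:
apply_moves(plan=[[[32,12,0],[0,0,0],40],[[32,12,0],[0,0,0],40],[[32,12,0],[0,0,0],40],[[32,12,0],[0,0,0],40],[[32,12,5],[0,0,0],40],[[32,11,10],[0,0,6.7],40],[[0,0,10],[0,0,6.7],40],[[0,0,5],[0,0,6.7],40]])

```text
t: 18.87
position: [0.5325, 0.2516, 0.3544]
ee_rot: [-0.001, 0.72, 0.694, -0.001]
contact_force: [-0.3, -0.4, -0.2]
gripper_width: 0.0402
grasp_force: 0.0
```

Request:
apply_moves(plan=[[[0,0,0],[0,0,6.7],40],[[0,0,0],[0,0,6.7],40],[[0,0,0],[0,0,6.7],40],[[0,0,0],[0,0,6.7],40],[[0,0,0],[0,0,6.7],40],[[0,0,0],[0,0,6.7],40],[[0,0,0],[0,0,6.7],40],[[0,0,0],[0,0,6.7],40]])

```text
t: 19.53
position: [0.5333, 0.2495, 0.3558]
ee_rot: [-0.0, 0.956, 0.293, -0.0]
contact_force: [0.6, 0.5, -0.6]
gripper_width: 0.0401
grasp_force: 0.0
```

Request:
apply_moves(plan=[[[0,0,0],[0,0,6.7],40],[[0,0,0],[0,0,6.7],40],[[0,0,0],[0,0,6],40],[[0,0,0],[0,0,0],40],[[0,0,0],[0,0,0],40]])

```text
t: 19.95
position: [0.5333, 0.2495, 0.3555]
ee_rot: [0.0, 0.991, 0.132, -0.0]
contact_force: [0.2, -0.3, -0.0]
gripper_width: 0.0399
grasp_force: 0.0
```

Run:
```python
from h import *
im=r.get_image('wrist');save(im,'w6');measure(im,.04);st()
```

```text
bar: n 877 x range [-0.0066  0.0003  0.0044] ztop 0.15746502097018675
plate top: n 710 x [0.0214 0.0261 0.0296] y [0.0282 0.0397 0.0513] z [0.1747 0.1792 0.1803] ((25.379444122314453, 39.66365432739258), (23.88425064086914, 8.65281867980957), 89.6885986328125)
tcp rail mm [-15.6014  40.9649 205.3549] W rail mm [-15.7924  40.9562  32.855 ] rel turn [-0.0028 -0.0635 -0.1087] F [-0.787   0.3203 -0.3524] 0.039851251027977486 20.0 q [ 0.2362  0.2586  1.6175 -0.0001  1.2666  1.5433]
```

View pics/w6.png

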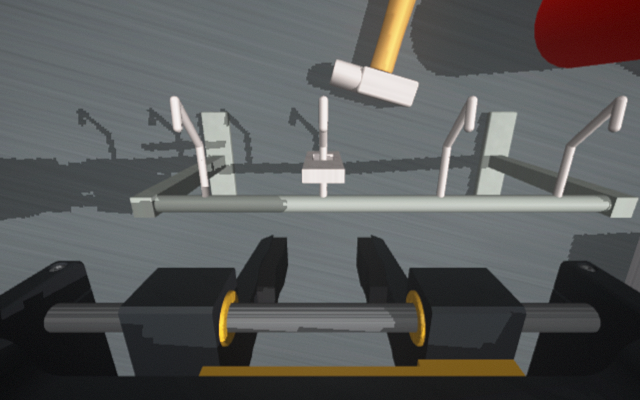

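Only one plate remains, on hook 3 at (323,172), square to the rail; hooks 1, 2 and 4 are empty. I'll repeat the same procedure.

Request:
apply_moves(plan=[[[14,1,0],[0,0,0],38],[[14,0,0],[0,0,0],38],[[13,0,0],[0,0,0],38],[[0,0,0],[0,0,0],38],[[0,0,15],[0,0,0],38],[[0,0,15],[0,0,0],38],[[0,0,10],[0,0,0],38],[[0,0,0],[0,0,0],38]])

```text
t: 20.67
position: [0.5718, 0.2587, 0.312]
ee_rot: [0.0, 0.992, 0.13, -0.003]
contact_force: [0.1, 0.7, -0.6]
gripper_width: 0.0379
grasp_force: 0.0
```

Request:
apply_moves(plan=[[[0,0,0],[0,0,0],38],[[0,0,0],[0,0,0],20],[[0,0,0],[0,0,0],20],[[0,0,0],[0,0,0],20],[[0,0,0],[0,0,0],20],[[0,0,0],[0,0,0],20]])

```text
t: 21.17
position: [0.5735, 0.2592, 0.3157]
ee_rot: [0.0, 0.992, 0.129, -0.0]
contact_force: [-0.9, 0.1, 2.5]
gripper_width: 0.0241
grasp_force: 15.0
```

```bash
python3 -c "
from h import *
st()"
```

```text
tcp rail mm [ 25.7015  39.8562 165.7117] W rail mm [25.6934 39.8509 -6.7883] rel turn [-0.0018 -0.0027  0.1352] F [-0.8949  0.1342  2.5005] 0.02413663808659653 21.1667 q [ 0.2361  0.3862  1.5378 -0.      1.2177  1.5475]
```

Same grasp as before. Raise, then tilt about the window's middle.

Request:
apply_moves(plan=[[[0,0,-3],[0,0,0],20],[[0,0,-4],[0,0,0],20],[[0,0,-4],[0,0,0],20],[[3,0,-0.5],[0,0,0],20],[[4,0,0],[0,0,0],20],[[4,0,0],[0,0,0],20],[[0,0,0],[0,0,0],20],[[0,0,0],[0,0,0],20]])

```text
t: 21.83
position: [0.5841, 0.2619, 0.3258]
ee_rot: [0.0, 0.992, 0.129, -0.001]
contact_force: [-0.3, -0.2, -0.3]
gripper_width: 0.0238
grasp_force: 15.0
```

Request:
apply_moves(plan=[[[-7.5,0,0.2],[0,2.5,0],20],[[-7.5,0,0.2],[0,2.5,0],20],[[-7.5,0,0.2],[0,2.5,0],20],[[-7.5,0,0.2],[0,2.5,0],20],[[-7.5,0,0.2],[0,2.5,0],20],[[-7.5,0,0.2],[0,2.5,0],20],[[-7.5,0,0.2],[0,2.5,0],20],[[-7.5,0,0.2],[0,2.5,0],20]])

```text
t: 22.5
position: [0.5265, 0.2467, 0.3155]
ee_rot: [-0.022, 0.977, 0.127, 0.172]
contact_force: [-0.6, 0.7, -0.9]
gripper_width: 0.0239
grasp_force: 15.0
```

Request:
apply_moves(plan=[[[-7.5,0,0.2],[0,2.5,0],20],[[-7.5,0,0.2],[0,2.5,0],20],[[-7.5,0,0.2],[0,2.5,0],20],[[-7.5,0,0.2],[0,2.5,0],20],[[-7.5,0,0.2],[0,2.5,0],20],[[-7.5,0,0.2],[0,2.5,0],20],[[-7.5,0,0.2],[0,2.5,0],20],[[-7.5,0,0.2],[0,2.5,0],20]])

```text
t: 23.17
position: [0.4766, 0.2334, 0.2854]
ee_rot: [-0.044, 0.932, 0.121, 0.339]
contact_force: [0.6, 0.5, -1.0]
gripper_width: 0.0236
grasp_force: 15.0
```

Request:
apply_moves(plan=[[[0,0,0],[0,0,0],20],[[0,0,0],[0,0,0],20],[[0,0,0],[0,0,0],20]])

```text
t: 23.42
position: [0.4776, 0.2337, 0.286]
ee_rot: [-0.044, 0.932, 0.122, 0.338]
contact_force: [0.6, -0.2, -0.8]
gripper_width: 0.0237
grasp_force: 15.0
```

```bash
python3 -c "
from h import *
st()"
```

```text
tcp rail mm [-73.5823  40.0689 136.0422] W rail mm [36.9939 39.7873  3.6448] rel turn [-0.0508 39.8682  0.14  ] F [ 0.5842 -0.2249 -0.7896] 0.02365851613383356 23.4167 q [0.2255 0.0908 2.0564 0.0733 0.2996 1.4749]
```

Request:
apply_moves(plan=[[[0,0,-1],[0,0,0],20],[[3,0,0],[0,0,0],20],[[4,0,0],[0,0,0],20],[[4,0,0],[0,0,0],20],[[4,0,0],[0,0,0],20],[[3,0,0],[0,0,0],20],[[0,0,0],[0,0,0],20],[[0,0,0],[0,0,0],20]])

```text
t: 24.08
position: [0.4901, 0.237, 0.2981]
ee_rot: [-0.044, 0.932, 0.121, 0.338]
contact_force: [0.6, 0.4, -1.1]
gripper_width: 0.0238
grasp_force: 15.0
```

```bash
python3 -c "
from h import *
st()"
```

```text
tcp rail mm [-60.6549  40.0351 148.0775] W rail mm [50.0186 39.7508 15.7615] rel turn [-0.051  39.9103  0.1418] F [ 0.6179  0.3897 -1.1281] 0.02377162747023182 24.0833 q [0.2265 0.0958 2.0202 0.0648 0.3299 1.4844]
```

Request:
apply_moves(plan=[[[3,0,0],[0,0,0],20],[[4,0,0],[0,0,0],20],[[4,0,0],[0,0,0],20],[[5,0,0],[0,0,0],20],[[5,0,0],[0,0,0],20],[[5,0,0],[0,0,0],20],[[5,0,0],[0,0,0],20],[[5,0,0],[0,0,0],20]])

```text
t: 24.75
position: [0.517, 0.2441, 0.3214]
ee_rot: [-0.044, 0.932, 0.121, 0.338]
contact_force: [0.1, -0.5, -0.2]
gripper_width: 0.024
grasp_force: 15.0
```

Request:
apply_moves(plan=[[[8,0,0],[0,0,0],20],[[10,0,-15],[0,0,0],20],[[15,0,-25],[0,0,0],20],[[15,0,-25],[0,0,0],20],[[0,0,-30],[0,-6.7,0],20],[[0,0,-10],[0,-6.7,0],20],[[0,0,0],[0,-6.7,0],20],[[0,0,0],[0,-6.7,0],20]])

```text
t: 25.42
position: [0.4884, 0.2367, 0.435]
ee_rot: [-0.015, 0.985, 0.128, 0.114]
contact_force: [0.2, 0.0, -0.9]
gripper_width: 0.0238
grasp_force: 15.0
```

Request:
apply_moves(plan=[[[0,0,0],[0,-6.7,0],20],[[0,0,0],[0,-6.5,0],20],[[0,0,0],[0,0,-6.8],20],[[0,0,0],[0,0,-6.8],20],[[0,0,0],[0,0,-6.8],20],[[0,0,0],[0,0,-6.8],20],[[0,0,0],[0,0,-6.8],20],[[0,0,0],[0,0,-6.8],20]])

```text
t: 26.08
position: [0.4889, 0.2367, 0.4327]
ee_rot: [0.0, 0.883, 0.469, 0.001]
contact_force: [0.1, -0.6, -0.7]
gripper_width: 0.0235
grasp_force: 15.0
```

Request:
apply_moves(plan=[[[0,0,0],[0,0,-6.8],20],[[0,0,0],[0,0,-6.8],20],[[0,0,0],[0,0,-6.8],20],[[0,0,0],[0,0,-6.8],20],[[0,0,0],[0,0,-6.8],20],[[0,0,0],[0,0,-6.8],20],[[0,0,0],[0,0,-6.8],20],[[0,0,0],[0,0,-4.5],20]])

```text
t: 26.75
position: [0.4888, 0.2367, 0.4328]
ee_rot: [0.001, 0.587, 0.81, 0.001]
contact_force: [0.1, -0.6, -0.3]
gripper_width: 0.0234
grasp_force: 15.0
```

```bash
python3 -c "
from h import *
st();im=r.get_image('top');print(rimfit(im,.06,.08,(.4695,-.228),.13))
c=np.array([.4695,-.2285])-.045*np.array([.951,.309])
go((c[0],c[1],.30),down(18))"
```

```text
tcp rail mm [-61.9053  40.0451 282.7912] W rail mm [-61.5177  40.0248 110.2916] rel turn [ -0.1098   0.0936 -93.095 ] F [ 0.1071 -0.6002 -0.3149] 0.02340566911700312 26.75 q [ 0.2322  0.0854  1.6562 -0.0001  1.3977 -0.0836]
(array([ 0.4707, -0.2282]), (215.79478454589844, 70.8433609008789), 18.12232780456543, 398, np.float64(0.06830787182463521))
shift mm [-435.4348 -209.4053  132.4325] then turn deg [0.1275 0.0145 0.2611] now [0.4888 0.2367 0.4328] t 26.8
```

Request:
apply_moves(plan=[[[-20,-9,0],[0,0,0],20],[[-30,-14,0],[0,0,0],20],[[-30,-15,0],[0,0,0],20],[[-30,-14,0],[0,0,0],20],[[-30,-15,0],[0,0,0],20],[[-30,-14,0],[0,0,0],20],[[-30,-15,0],[0,0,0],20],[[-30,-14,0],[0,0,0],20]])

```text
t: 27.47
position: [0.4536, -0.0175, 0.4328]
ee_rot: [0.001, 0.59, 0.807, 0.001]
contact_force: [0.9, -0.7, -0.9]
gripper_width: 0.0238
grasp_force: 15.0
```

Request:
apply_moves(plan=[[[-30,-15,0],[0,0,0],20],[[-30,-14,0],[0,0,0],20],[[-30,-15,20],[0,0,0],20],[[-30,-14,25],[0,0,0],20],[[-30,-14,25],[0,0,0],20],[[-30,-14,30],[0,0,0],20],[[-25,-13,20],[0,0,0],20],[[0,0,12],[0,0,0],20]])

```text
t: 28.13
position: [0.4216, -0.2432, 0.3003]
ee_rot: [0.0, 0.592, 0.806, -0.0]
contact_force: [-0.4, -0.5, 0.3]
gripper_width: 0.0238
grasp_force: 15.0
```

Request:
apply_moves(plan=[[[0,0,0],[0,0,0],20],[[0,0,0],[0,0,0],20]])

```text
t: 28.3
position: [0.4225, -0.2394, 0.3019]
ee_rot: [-0.0, 0.59, 0.807, 0.001]
contact_force: [0.5, 0.6, 0.1]
gripper_width: 0.0235
grasp_force: 15.0
```

```bash
python3 -c "
from h import *
im=r.get_image('wrist');print(rimfit(im,.06,.074,(.4695,-.228),.13))
im=r.get_image('scene');print(rimfit(im,.06,.076,(.4695,-.228),.13))
c=np.array([.4695,-.2285])-.045*np.array([.951,.309])
go((c[0],c[1],.21),down(18))"
```

```text
(array([ 0.4702, -0.2295]), (216.5928955078125, 70.0169448852539), 18.214195251464844, 4539, np.float64(0.06872981330816302))
(array([ 0.4687, -0.2283]), (221.31344604492188, 68.76914978027344), 17.745298385620117, 354, np.float64(0.06894528398468695))
shift mm [-4.2213  2.1004 93.2872] then turn deg [ 0.1369  0.0838 -0.2396] now [ 0.4232 -0.239   0.3033] t 28.4
```

Request:
apply_moves(plan=[[[-4,2,10],[0,0,0],20],[[0,0,20],[0,0,0],20],[[0,0,20],[0,0,0],20],[[0,0,20],[0,0,0],20],[[0,0,16],[0,0,0],20],[[0,0,7],[0,0,0],20],[[0,0,0],[0,0,0],20],[[0,0,0],[0,0,0],20]])

```text
t: 29.07
position: [0.4263, -0.2422, 0.2095]
ee_rot: [0.001, 0.589, 0.808, 0.001]
contact_force: [0.9, 0.6, -0.1]
gripper_width: 0.0236
grasp_force: 15.0
```

Request:
apply_moves(plan=[[[0,0,0],[0,0,0],40],[[0,0,0],[0,0,0],40],[[0,0,0],[0,0,0],40],[[0,0,-10],[0,0,0],40],[[0,0,-25],[0,0,0],40],[[0,0,-40],[0,0,0],40],[[0,0,-40],[0,0,0],60],[[0,0,-40],[0,0,0],88]])

```text
t: 29.73
position: [0.4252, -0.242, 0.3668]
ee_rot: [0.001, 0.59, 0.808, 0.001]
contact_force: [1.0, -0.8, 0.4]
gripper_width: 0.0514
grasp_force: 0.0
```

```bash
python3 -c "
from h import *
im=r.get_image('scene');save(im,'s5');print(rimfit(im,.06,.08,(.4695,-.228),.13),rimfit(im,0.06,0.08,(.528,-.408),.15))
im=r.get_image('top');print(rimfit(im,.06,.08,(.4695,-.228),.13),rimfit(im,0.06,0.08,(.528,-.408),.15))
go((.5275,-.408,.31),down(-72));print(r.get_obs()['q'])
import cv2;i=cv2.imread('pics/s5.png')[90:240,120:320];cv2.imwrite('pics/s5c.png',cv2.resize(i,None,fx=3.5,fy=3.5))"
```

```text
(array([ 0.4693, -0.2282]), (220.65586853027344, 68.80342102050781), 17.60515022277832, 391, np.float64(0.06857713097388039)) (array([ 0.5257, -0.4075]), (223.68194580078125, 70.63029479980469), 18.14055824279785, 487, np.float64(0.06870827243291194))
(array([ 0.4705, -0.2276]), (215.92747497558594, 70.53384399414062), 18.547954559326172, 372, np.float64(0.06823251649687513)) (array([ 0.565 , -0.3951]), (137.57545471191406, 71.0494155883789), 17.261615753173828, 278, np.float64(0.06789077525605242))
shift mm [-186.1769   44.819    65.2367] then turn deg [ 0.9416  0.1914 89.7665] now [ 0.4272 -0.2438  0.3725] t 29.8333
[-0.7607  0.0206  1.8498  0.0014  1.2562 -1.0713]
```

View pics/s5c.png

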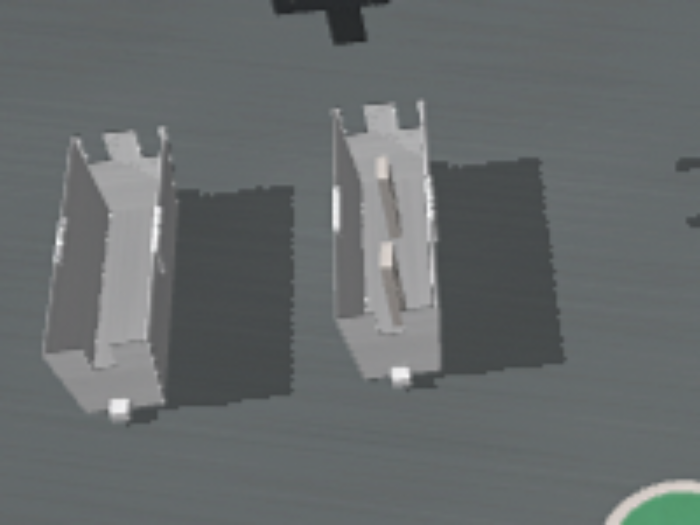

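Picture: both plates stand in the lower tote at (388,200) and (390,285), and the upper tote is unmoved on the left. Now I'll fetch the upper tote.

Request:
apply_moves(plan=[[[-31,7,0],[0,0,0],88],[[-31,8,0],[0,0,0],88],[[-31,7,0],[0,0,0],88],[[-31,8,0],[0,0,0],88],[[-31,7,0],[0,0,0],88],[[-31,8,0],[0,0,0],88],[[0,0,0],[0,0,6.5],88],[[0,0,0],[0,0,6.5],88]])

```text
t: 30.5
position: [0.5254, -0.4073, 0.3633]
ee_rot: [-0.0, 0.679, 0.734, 0.001]
contact_force: [-0.9, 0.8, 0.6]
gripper_width: 0.0884
grasp_force: 0.0
```

Request:
apply_moves(plan=[[[0,0,0],[0,0,6.5],88],[[0,0,0],[0,0,6.5],88],[[0,0,0],[0,0,6.5],88],[[0,0,0],[0,0,6.5],88],[[0,0,0],[0,0,6.5],88],[[0,0,0],[0,0,6.5],88],[[0,0,0],[0,0,6.5],88],[[0,0,0],[0,0,6.5],88]])

```text
t: 31.17
position: [0.525, -0.4057, 0.3644]
ee_rot: [-0.0, 0.932, 0.362, 0.001]
contact_force: [-0.1, 0.4, 0.0]
gripper_width: 0.0882
grasp_force: 0.0
```

Request:
apply_moves(plan=[[[0,0,15],[0,0,6.5],88],[[0,0,20],[0,0,6.5],88],[[0,0,20],[0,0,6.5],88],[[0,0,10],[0,0,5.5],88],[[0,0,0],[0,0,0],88],[[0,0,0],[0,0,0],88]])

```text
t: 31.67
position: [0.5251, -0.4056, 0.2989]
ee_rot: [-0.001, 0.988, 0.156, 0.0]
contact_force: [0.2, 0.1, 0.2]
gripper_width: 0.0881
grasp_force: 0.0
```

```bash
python3 -c "
from h import *
im=r.get_image('wrist');f=rimfit(im,.06,.076,(.528,-.408),.13);print(f)
go((f[0][0],f[0][1]+.0012,.2066),down(f[2]-90));print(r.get_obs()['q'])"
```

```text
(array([ 0.5332, -0.4065]), (204.12889099121094, 69.08045959472656), 18.32811737060547, 3962, np.float64(0.07022521897247497))
shift mm [ 7.4849  1.7454 93.3613] then turn deg [ 0.0373 -0.1009 -0.3925] now [ 0.5254 -0.4059  0.2999] t 31.7167
[-0.8365  0.4736  1.4498  0.0014  1.2168  0.4208]
```

Request:
apply_moves(plan=[[[2,1.5,20],[0,0,-0.4],88],[[0,0,25],[0,0,0],88],[[0,0,25],[0,0,0],88],[[0,0,15],[0,0,0],88],[[0,0,8],[0,0,0],88],[[0,0,0],[0,0,0],88],[[0,0,0],[0,0,0],60],[[0,0,0],[0,0,0],60]], grip_force=25)

```text
t: 32.38
position: [0.5284, -0.4072, 0.2081]
ee_rot: [0.001, 0.987, 0.158, 0.002]
contact_force: [-0.4, -0.5, 0.3]
gripper_width: 0.0768
grasp_force: 0.0
```

Request:
apply_moves(plan=[[[0,0,0],[0,0,0],60],[[0,0,0],[0,0,0],60],[[0,0,0],[0,0,0],60]])

```text
t: 32.63
position: [0.5284, -0.4071, 0.2081]
ee_rot: [0.001, 0.987, 0.158, 0.002]
contact_force: [-0.5, 0.7, 6.5]
gripper_width: 0.0687
grasp_force: 25.0
```

```bash
python3 -c "
from h import *
st();print(pose()[0])"
```

```text
tcp rail mm [-190.3392 -592.0029   58.0619] W rail mm [-189.8442 -592.448  -114.4369] rel turn [-0.1523  0.1603 -3.1683] F [-0.4845  0.6746  6.4914] 0.06871191280174643 32.6333 q [-0.8343  0.5962  1.4765  0.0016  1.0653  0.4186]
[ 0.5284 -0.4071  0.2081]
```

Request:
apply_moves(plan=[[[0,0,-10],[0,0,0],60],[[0,0,-20],[0,0,0],60],[[0,0,-30],[0,0,0],60],[[0,0,-30],[0,0,0],60],[[0,0,-30],[0,0,0],60],[[0,0,-25],[0,0,0],60],[[0,0,-5],[0,0,-4],60],[[0,0,0],[0,0,-6],60]])

```text
t: 33.3
position: [0.5279, -0.4069, 0.3598]
ee_rot: [0.002, 0.97, 0.245, 0.002]
contact_force: [0.4, -0.4, -3.4]
gripper_width: 0.0687
grasp_force: 25.0
```

Request:
apply_moves(plan=[[[0,0,0],[0,0,-6],60],[[0,0,0],[0,0,-6.5],60],[[0,0,0],[0,0,-6.5],60],[[0,0,0],[0,0,-6.5],60],[[0,0,0],[0,0,-6.5],60],[[0,0,0],[0,0,-6.5],60],[[0,0,0],[0,0,-6.5],60],[[0,0,0],[0,0,-6.5],60]])

```text
t: 33.97
position: [0.5272, -0.4062, 0.3557]
ee_rot: [-0.001, 0.766, 0.643, 0.001]
contact_force: [0.4, -0.2, -3.9]
gripper_width: 0.0688
grasp_force: 25.0
```

Request:
apply_moves(plan=[[[0,0,0],[0,0,-6.5],60],[[0,0,0],[0,0,-6.5],60],[[0,0,0],[0,0,-6.5],60],[[0,0,0],[0,0,-6.5],60],[[0,0,0],[0,0,-6.5],60],[[0,0,0],[0,0,-6.5],60],[[0,0,0],[0,0,-6.5],60],[[0,0,0],[0,0,-6.5],60]])

```text
t: 34.63
position: [0.5272, -0.4062, 0.3557]
ee_rot: [-0.0, 0.407, 0.913, 0.001]
contact_force: [0.4, -0.1, -3.1]
gripper_width: 0.0692
grasp_force: 25.0
```

Request:
apply_moves(plan=[[[0,0,0],[0,0,-6.5],60],[[0,0,0],[0,0,-6.5],60],[[0,0,0],[0,0,-6.5],60],[[0,0,0],[0,0,-6.5],60],[[0,0,0],[0,0,-6],60],[[0,0,0],[0,0,-4],60],[[0,0,0],[0,0,0],60],[[0,0,0],[0,0,0],60]])

```text
t: 35.3
position: [0.5274, -0.4063, 0.3559]
ee_rot: [0.0, 0.109, 0.994, 0.001]
contact_force: [0.1, 0.7, -3.5]
gripper_width: 0.0686
grasp_force: 25.0
```

```bash
python3 -c "
from h import *
im=r.get_image('top');print(rimfit(im,.06,.08,(.4695,-.228),.13),rimfit(im,0.2,0.24,(.528,-.408),.15))
im=r.get_image('scene');print(rimfit(im,.06,.08,(.4695,-.228),.13),rimfit(im,0.2,0.24,(.528,-.408),.15))
go((.4697,-.2285,.31),down(108));print(r.get_obs()['q'])"
```

```text
(array([ 0.4706, -0.2276]), (215.5626220703125, 70.06513214111328), 18.022106170654297, 413, np.float64(0.0680650642968913)) (array([ 0.5284, -0.4064]), (216.46487426757812, 69.70359802246094), -12.431411743164062, 438, np.float64(0.2125748626392504))
(array([ 0.4684, -0.2284]), (221.69435119628906, 68.77488708496094), 17.550613403320312, 396, np.float64(0.06873328306884194)) (array([ 0.5325, -0.4064]), (214.8278350830078, 105.60104370117188), -2.6947021484375, 1150, np.float64(0.2125663308832813))
shift mm [ 94.7989 161.2425  46.1113] then turn deg [  0.0524   0.0574 -30.4555] now [ 0.5274 -0.4064  0.356 ] t 35.4
[-0.8347  0.4203  1.4043  0.0014  1.317  -2.1884]
```

Request:
apply_moves(plan=[[[0,0,0],[0,0,-5],60],[[0,0,0],[0,0,-6.5],60],[[0,0,0],[0,0,-6.5],60],[[0,0,0],[0,0,-6.5],60],[[0,0,0],[0,0,-6],60],[[0,0,0],[0,0,0],60],[[0,10,0],[0,0,0],60],[[0,20,0],[0,0,0],60]])

```text
t: 36.07
position: [0.518, -0.3789, 0.3561]
ee_rot: [0.001, -0.155, 0.988, -0.0]
contact_force: [0.0, 0.2, -3.9]
gripper_width: 0.0688
grasp_force: 25.0
```

Request:
apply_moves(plan=[[[0,30,0],[0,0,0],60],[[0,35,0],[0,0,0],60],[[0,35,0],[0,0,0],60],[[0,30,0],[0,0,0],60],[[0,17,0],[0,0,0],60],[[0,10,0],[0,0,0],60],[[0,0,0],[0,0,0],60],[[0,0,0],[0,0,0],60]])

```text
t: 36.73
position: [0.4695, -0.229, 0.3567]
ee_rot: [0.001, -0.157, 0.988, -0.001]
contact_force: [-0.1, -0.8, -3.6]
gripper_width: 0.0686
grasp_force: 25.0
```

```bash
python3 -c "
from h import *
im=r.get_image('top');print(rimfit(im,.06,.08,(.4695,-.228),.13),rimfit(im,0.2,0.24,(.4695,-.228),.15))
im=r.get_image('scene');print(rimfit(im,.06,.08,(.4695,-.228),.13));save(im,'s6')
go((.4697,-.2285,.2706),down(108));print(r.get_obs()['q'])"
```

```text
(array([ 0.4766, -0.2059]), (190.76312255859375, 30.602190017700195), 17.85941505432129, 66, np.float64(0.0685799484044615)) (array([ 0.4706, -0.2299]), (215.5618896484375, 69.01361083984375), 18.755056381225586, 369, np.float64(0.21425811497484024))
(array([ 0.4698, -0.2275]), (220.461181640625, 68.644287109375), 17.264066696166992, 247, np.float64(0.06942220525285095))
shift mm [-0.3088  1.4889 85.9512] then turn deg [-0.0768  0.1125  0.0673] now [ 0.4697 -0.23    0.3566] t 36.8333
[-0.6828  0.1136  1.7854  0.001   1.2405 -2.5692]
```

View pics/s6.png

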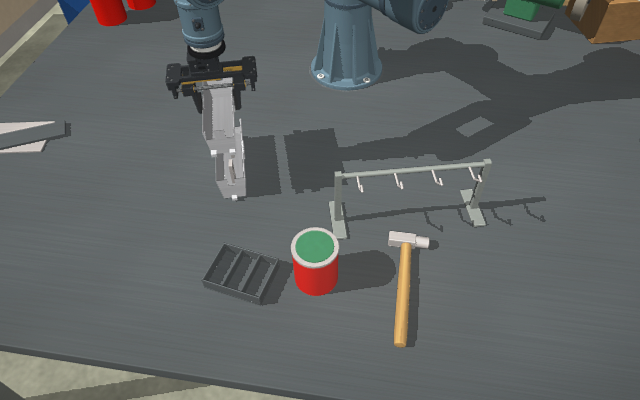

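Picture: the upper tote is held over the lower one with its two-lug end now toward the camera (213–233,152). The plates and the lower tote are undisturbed. I'll shift 2 mm and lower it.

Request:
apply_moves(plan=[[[0,2,10],[0,0,0],60],[[0,0,20],[0,0,0],60],[[0,0,20],[0,0,0],60],[[0,0,15],[0,0,0],60],[[0,0,8],[0,0,0],60],[[0,0,5],[0,0,0],60],[[0,0,0],[0,0,0],60],[[0,0,0],[0,0,0],60]])

```text
t: 37.5
position: [0.469, -0.2274, 0.2784]
ee_rot: [0.001, -0.158, 0.988, -0.0]
contact_force: [0.7, -0.8, -3.5]
gripper_width: 0.0687
grasp_force: 25.0
```

Request:
apply_moves(plan=[[[0,0,2],[0,0,0],60],[[0,0,2],[0,0,0],60],[[0,0,2],[0,0,0],60],[[0,0,0],[0,0,0],60],[[0,0,0],[0,0,0],60]])

```text
t: 37.92
position: [0.4688, -0.227, 0.2723]
ee_rot: [0.001, -0.158, 0.987, -0.0]
contact_force: [0.8, -1.1, -4.0]
gripper_width: 0.0686
grasp_force: 25.0
```

```bash
python3 -c "
from h import *
go((.4697,-.2285,.2721),down(108));print(r.get_obs()['contact_force'])
im=r.get_image('top');print(rimfit(im,.125,.145,(.4695,-.228),.15))"
```

```text
shift mm [-0.358  -1.7131  0.2294] then turn deg [-0.0145  0.0898  0.161 ] now [ 0.4688 -0.227   0.2723] t 37.9167
[ 0.8436 -1.0871 -3.9838]
(array([ 0.4699, -0.2268]), (216.0797576904297, 68.56570434570312), 18.149669647216797, 206, np.float64(0.1329074428410798))
```

Not yet in contact (force still −4 N); I'll ease down a little more.

Request:
apply_moves(plan=[[[0,0,1],[0,0,0],60],[[0,0,0],[0,0,0],60],[[0,0,1],[0,0,0],60],[[0,0,0],[0,0,0],60],[[0,0,0],[0,0,0],60]])

```text
t: 38.38
position: [0.469, -0.2271, 0.2719]
ee_rot: [0.001, -0.158, 0.987, -0.0]
contact_force: [-4.6, 3.1, 12.4]
gripper_width: 0.0688
grasp_force: 25.0
```

Contact (+12 N). Release and withdraw.

Request:
apply_moves(plan=[[[0,0,-1],[0,0,0],60],[[0,0,0],[0,0,0],88],[[0,0,0],[0,0,0],88],[[0,0,0],[0,0,0],88],[[0,0,-10],[0,0,0],88],[[0,0,-25],[0,0,0],88],[[0,0,-40],[0,0,0],88],[[0,0,-40],[0,0,0],88]])

```text
t: 39.05
position: [0.4682, -0.2267, 0.387]
ee_rot: [-0.0, -0.158, 0.987, 0.001]
contact_force: [1.9, -1.1, 0.4]
gripper_width: 0.0881
grasp_force: 0.0
```

Request:
apply_moves(plan=[[[40,0,-20],[0,0,0],88],[[40,0,0],[0,0,0],88],[[0,0,0],[0,0,0],88],[[0,0,0],[0,0,0],88]])

```text
t: 39.38
position: [0.3941, -0.2517, 0.4059]
ee_rot: [0.001, -0.156, 0.988, -0.001]
contact_force: [0.7, -0.6, -0.8]
gripper_width: 0.088
grasp_force: 0.0
```

```bash
python3 -c "
from h import *
im=r.get_image('top');print(rimfit(im,.122,.145,(.4695,-.228),.15))
im=r.get_image('scene');print(rimfit(im,.122,.145,(.4695,-.228),.15),rimfit(im,.06,.076,(.4695,-.228),.15));save(im,'s7')
i=cv2.imread('pics/s7.png')[80:220,140:320];cv2.imwrite('pics/s7c.png',cv2.resize(i,None,fx=4,fy=4))"
```

```text
(array([ 0.4701, -0.2268]), (215.74276733398438, 70.37417602539062), 17.48781394958496, 398, np.float64(0.1322525866556303))
(array([ 0.4683, -0.2264]), (222.82785034179688, 67.78484344482422), 17.7938232421875, 399, np.float64(0.13279311060939525)) (array([ 0.472 , -0.2239]), (226.88967895507812, 65.65475463867188), 16.194021224975586, 1035, np.float64(0.0682752465071278))
```

View pics/s7c.png

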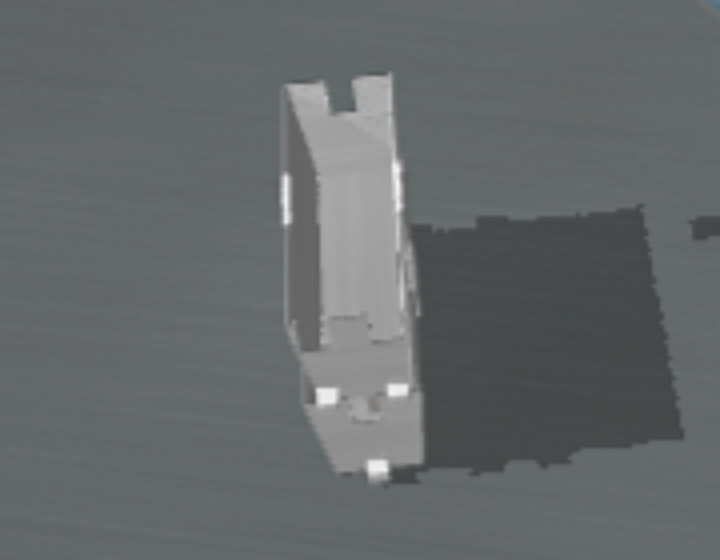

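The upper tote sits level on the rim: its two lugs (327,396) and (397,390) rest either side of the lower tote's notch, the single lug of the lower tote is at (377,468), and the rim height fits the stacked position. Handing in.

```bash
python3 -c "
from h import *
print(r.sign_off())"
```

```text
the job is handed in; nothing more can be done
None
```

I handed the job in at about 39 s; no verdict came back. Both eye plates present (hooks 1 and 3) came off without forcing and stand in the lower tote, and the upper tote, turned half a turn, is stacked level on its rim.

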